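# Switch the pasta machine's drive to the head with the tray

### The arm

A 6-joint arm with a two-finger parallel gripper is mounted at the origin on the work surface. World frame = base frame: x ahead of the robot, y to its left, z up, the work surface at z = 0. Lengths are in m, angles in rad, forces in N, time in s.
With the tool pointing down it reaches from about 0.35 to 0.975 m from the base axis. Payload 4.9 kg.
Tool frame: the origin (TCP) lies at the very end of the fingers, on their centre line; the grasp point (between the pads) lies 19 mm behind it; z points along the fingers, y is the direction in which the jaws open and shut (so a half turn about z gives the same grasp; the last joint's range is limited). The gripper opens to 85 mm and grips with 20 to 120 N. Pads are 22 mm wide; open, the fingers measure 114 mm over their backs; the gripper's body (76 mm by 85 mm) begins 54 mm behind the grasp point. The pads swing forward as they close: fully open they stand 13 mm farther back than shut.
Start: joints at [1.125, 0.053, 1.613, -0, 1.476, -0.119], TCP at [0.201, 0.592, 0.231] pointing down, gripper open.
Joint ranges: [-3.01, 3.01], [-1.01, 2.22], [0.06, 2.58], [-1.02, 4.17], [0.09, 2.62], [-3.14, 3.14]. Speed limits (rad/s): [2.57, 2.57, 3.14, 3.14, 3.14, 3.14].

### API

Orientations are given as a rotation vector (axis times angle).
In Python, from station import sensors, optics, ticket gives the robot as it stands.
- The arm moves only by the tool move_arm, never from a script. Its argument "plan" is text: rows parted by semicolons, each of 5 numbers parted by spaces: the shift along the tool's x, y, z in m, then the turn about the tool's z in rad, then the closure in counts, from 0 (fully open) to 255 (shut). In form: dx dy dz turn grip; .... A call has 1 to 12 rows; each row is the pose to reach, as a shift and turn from the pose measured when the call began, along the tool's axes at that moment; what a row does not reach only later rows make up. A row lasts 1/8 s, in which the tool goes at most 62.5 mm and 10.7 degrees, less where a joint would pass 70% of its speed; a pose out of reach is approached as far as the arm can. A call with a gripper value outside its range is refused whole. The fingers move at their own pace and stop on an object; "force" is the grip in N (left out, the last holds). Time passes only in rows, so rows that repeat a pose let the fingers close. It gives the time, the measured TCP pose, the force and the opening at its end, in the units of the state.
- sensors.get_obs(): the state, without advancing time (a new reading comes with each control period).
- optics.get_image(name): name is "side" or "top"; returns (picture, depth): 400x640x3 uint8, blue, green, red; 400x640 float32, m along the optical axis (not along the pixel's ray), 0 where there is no reading.
- optics.camera_model(name): a dict with "K" (3x3 intrinsics, pixels), "extrinsics" (4x4, takes a point from camera to world coordinates). Camera axes: x right, y down, z forward; pixel columns grow to the right and rows downward; lengths in m; the calibration is good to about 2 mm. A picture is of the moment at which its call begins. camera_model takes no time and is no camera call.
- ticket.finish_job(): hands the job in, once; it reports no verdict.
The state is a dict: "t": time; "q": joint angles; "dq": joint speeds; "effort": joint torques, N m; "tool_pos": TCP position; "tool_rot": TCP orientation; "contact_force": force on the tool from outside, world axes, zero at the start; "wrist_torque": the same for the moment, N m; "opening": finger opening in m.
Only numpy, scipy, OpenCV 4.12 (cv2) and the standard library are available. Lean on these libraries where they do the work, as an engineer would, in place of code of your own. Each camera call takes 0.05 s, during which the arm holds its last target. There are 200 camera calls.

### The job

The shallow steel collecting tray stands in front of one of the pasta machine's two roller heads: switch the machine's drive over to that head. Pull the black selector knob on the sloping panel straight out until it snaps into its outer position, turn it until its pointer stands over the narrow notch on the tray's side, and push it back in, fully home in that notch. Let go of the knob, and leave the tray and everything else where they stand.

Things in the scene. Friction and masses are not known exactly. Their poses are not given: they have to be found in the camera images.
- machine: Pasta machine, fixed: white and steel console 180 deep, 160 wide, 165 mm high, a steel roller head (120 deep, 150 wide, 110 high) at each end (+y: its left, near the robot; -y: its right). Origin: centre of the console's underside. z up, x to its back. Its front, turned to the robot's right, is the steel panel sloping at 35 degrees from level, 90 mm high at the front edge. Turned 90 degrees to the robot, give or take 13.
- panel (a point): Where the knob's axis meets the sloping panel. z: square out of the panel, 35 degrees from vertical, leaning to the machine's front; x: up the slope; y: to the machine's left. Besides the knob, four aluminium gate blocks 11 mm high stand on a circle of 36 mm radius round this point; nothing else within 100 mm of the axis rises above the panel's plane.
- selector_grip (a point): On the knob's axis inside its black bar grip, 42 mm out from the panel with the knob home; moves and turns with the knob. z: outward along the axis; x: along the bar, towards the pointer; y: across it. The bar is 46 mm long (x), 16 wide (y: grip it so) and 36 high, from 24 mm below to 12 above this point. Under the bar is a round skirt, radius 26 mm, its top 23 mm below this point.
- pin_tip (a point): Lowest point of the steel pin, 6 mm thick with a round tip, that points at the panel from under the end of the knob's pointer arm. The arm reaches 42 mm from the axis and its top is level with the skirt's; the pin is 36 mm from the axis. Pin tip 1 mm above the panel with the knob home, 15 mm when snapped out.
- selector_pull (a joint): How far the knob is out along its axis, m: 0 home (as it starts), 0.014 snapped out, against its stop. It is two-way sprung: it takes about 7 N to pull it off home, and past the middle it snaps out and stays; about 7 N to push it back, and past the middle it snaps home and stays.
- selector (a joint): Turn of the knob, rad, about its outward axis: 0 with the pointer straight up the slope, positive towards the machine's left; stops at +-1.2. Friction of 0.05 N m holds it. Starts between -0.3 and 0.3. With the knob home the pin stands either in the wide window (-0.35 to 0.35) or in a narrow notch at +0.96 or -0.96; to turn from one to another the knob must be out by over 0.010.
- notch_left (a point): Middle of the left narrow notch between its two gate blocks, at their top, 11 mm above the panel and 36 mm from the knob's axis (knob turn +0.96). 8.5 mm wide for the 6 mm pin (0.035 rad of play either way); the round tip finds its way in from within 0.05 rad.
- notch_right (a point): The same for the right narrow notch (knob turn -0.96).
- tray: Shallow open steel tray, 150 x 140 x 30 mm, loose, in front of either the left (near) or the right (far) roller head: about 130 mm before (machine's -x) and 165 mm beside (its y) the machine's origin. Origin: centre of its underside, on the worktop. It tells which head to choose; do not move it.
- bowl: White ceramic bowl, 136 mm across and 55 mm high, in front of the other head. Origin: centre of its underside. Bystander.
- shaker: Metal flour shaker, 52 mm across and 85 mm high, standing about 180 mm before the machine's origin, between tray and bowl. Origin: centre of its underside. Bystander.
- mug: White mug, 80 mm across and 90 mm high, on the far left of the worktop. Origin: underside. Bystander.
- jar: Glass jar with steel lid, 84 mm across and 130 mm high, on the right of the worktop. Origin: underside. Bystander.
- oil: Green oil bottle, 60 mm across and 220 mm high, on the right of the worktop. Origin: underside. Bystander.
- spoon: Wooden spoon, 240 mm long, lying on the chopping board left of the machine. Bystander.
Mind the look-alikes: they are no part of the job. Several things have the shape of the tray; the one meant has the colours described above.

How it is judged:
On the way, in this order (a step that is already met when the one before it is completed fails the run):
1. the knob is pulled out to its outer snap position (value of joint selector_pull above 0.012 m and value of joint selector between -0.6 and 0.6 rad), for 0.1 s.
2. the knob, still out, is turned to the notch on the tray's side (((y of tray in the frame of machine above 0.05 m and value of joint selector between 0.82 and 1.1 rad and value of joint selector_pull above 0.009 m) or (y of tray in the frame of machine below -0.05 m and value of joint selector between -1.1 and -0.82 rad and value of joint selector_pull above 0.009 m))), for 0.05 s.
At the end, for the whole second after the job is handed in: The knob is home (out by less than 2 mm) and at rest, turned to within 0.08 rad of the narrow notch (+0.96 if the tray stands at the left head, -0.96 if at the right) (((y of tray in the frame of machine above 0.05 m and value of joint selector between 0.88 and 1.04 rad) or (y of tray in the frame of machine below -0.05 m and value of joint selector between -1.04 and -0.88 rad)) and value of joint selector_pull below 0.002 m and velocity of joint selector_pull between -0.005 and 0.005 m/s); the robot touches nothing.
It fails at once if the tray is moved by more than 20 mm (distance of tray from where it was at the start of the episode above 0.02 m).
It fails at once if another thing on the worktop is moved by more than 20 mm (distance of any of bowl, shaker, mug, jar, oil, spoon from where it was at the start of the episode above 0.02 m).
It also fails if it takes over 38 s, if anything falls off the work surface, if the arm or the gripper's body presses on something with over 40 N, if the wrist force passes 120 N, or if a joint passes its speed limit or range.

## Working session

There is one attempt and no reset: what is moved stays moved. The work goes in short steps, Python scripts to look and compute and a tool call to move; the robot and the scene stay as the last step left them, time stands still between calls to the robot, and variables do not carry over. Pictures are saved under pics/ and viewed, about 8 in all and at most 12, crops included, and the job is handed in when it is done.

Besides the shell and the picture viewer there is one more tool, called after "Request:" in YAML: its name, and indented under it one key for each argument. move_arm: Moves the arm, as the interface text tells. Its arguments: {"type":"object","properties":{"plan":{"type":"string"},"force":{"type":"number"}},"required":["plan"]}

```bash
mkdir -p pics
cat > h.py <<'E'
import numpy as np, cv2
from station import sensors, optics, ticket
from scipy.spatial.transform import Rotation as R
def snap(n):
    im,d=optics.get_image(n); np.savez('/tmp/%s.npz'%n,im=im,d=d); return im,d
def load(n):
    z=np.load('/tmp/%s.npz'%n); return z['im'],z['d']
def world(n,d,u,v,z=None):
    m=optics.camera_model(n);K=m['K'];E=np.array(m['extrinsics'])
    z=d[v,u] if z is None else z
    p=np.linalg.inv(K)@np.array([u,v,1.])*z
    return E[:3,:3]@p+E[:3,3]
def proj(n,P):
    m=optics.camera_model(n);E=np.linalg.inv(np.array(m['extrinsics']))
    p=np.array(m['K'])@(E[:3,:3]@np.array(P)+E[:3,3]); return p[:2]/p[2]
def cloud(n,d):
    m=optics.camera_model(n);K=np.array(m['K']);E=np.array(m['extrinsics'])
    v,u=np.mgrid[:400,:640]
    p=np.stack([(u-K[0,2])/K[0,0]*d,(v-K[1,2])/K[1,1]*d,d],-1)
    return p@E[:3,:3].T+E[:3,3]
E
python3 - <<'E'
from h import *
a,_=snap('side');b,_=snap('top')
cv2.imwrite('pics/a.png',a);cv2.imwrite('pics/b.png',b)
for n in('side','top'):print(optics.camera_model(n))
print(sensors.get_obs())
E
```

```text
{'K': array([[388.82573054,   0.        , 323.44537329],
       [  0.        , 388.82573054, 200.67672981],
       [  0.        ,   0.        ,   1.        ]]), 'extrinsics': array([[ 0.67490256, -0.56094924,  0.4794189 , -0.08894428],
       [-0.73776381, -0.50016236,  0.45336759, -0.57623805],
       [-0.01452891, -0.65967687, -0.7514089 ,  1.17704683],
       [ 0.        ,  0.        ,  0.        ,  1.        ]])}
{'K': array([[456.98870859,   0.        , 319.56347371],
       [  0.        , 456.98870859, 198.76643371],
       [  0.        ,   0.        ,   1.        ]]), 'extrinsics': array([[ 2.30775748e-03, -9.80477522e-01,  1.96617658e-01,
         2.42776068e-01],
       [-9.99997036e-01, -2.11011994e-03,  1.21466948e-03,
         7.33621530e-02],
       [-7.76069277e-04, -1.96619878e-01, -9.80479485e-01,
         1.79748302e+00],
       [ 0.00000000e+00,  0.00000000e+00,  0.00000000e+00,
         1.00000000e+00]])}
{'t': 0.1, 'q': array([ 1.12502683e+00,  5.32851021e-02,  1.61417579e+00, -3.10132771e-07,
        1.47602357e+00, -1.18983425e-01]), 'dq': array([ 0.00077464, -0.00254034, -0.00394388,  0.0001018 ,  0.00089454,
       -0.00025142]), 'effort': array([-1.44242513e-04, -3.94900274e+01, -3.71365535e+01, -7.36890433e-05,
        3.95922514e-03, -1.64724707e-05]), 'tool_pos': array([0.20036436, 0.59140239, 0.23017812]), 'tool_rot': array([-5.10947432e-01, -3.09922878e+00,  2.85361248e-03]), 'contact_force': array([-0.48470067,  0.17922744,  0.77563227]), 'wrist_torque': array([ 0.00969819, -0.01667301, -0.00463454]), 'opening': 0.08568145850087915}
```

View pics/a.png

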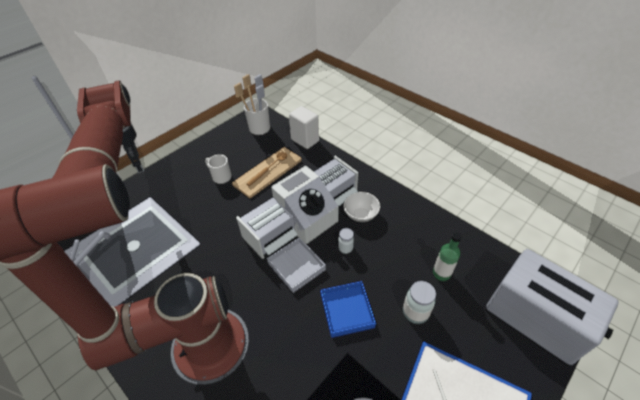

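View pics/b.png

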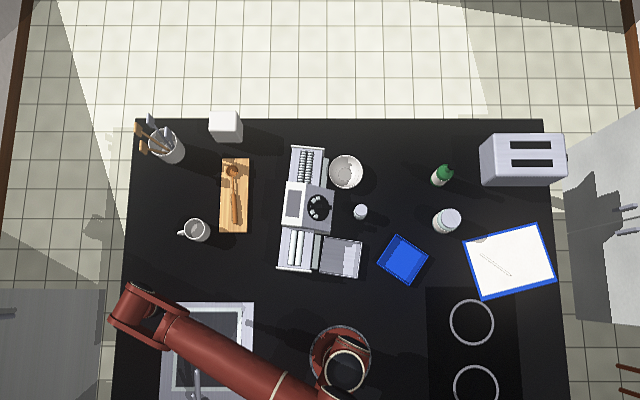

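The steel tray is at top (340,257) and side (297,265), in front of the near, left head. The look-alikes are the blue tray (top 402,260), the blue-framed board (top 510,260) and the sink tray (top 215,340). The grey steel one matches the description, so the target is +0.96. The knob is at side (312,201) and top (319,207).

Run:
```python
from h import *
a,da=load('side');b,db=load('top')
A=cv2.resize(a[165:275,230:370],None,fx=5,fy=5,interpolation=cv2.INTER_CUBIC)
B=cv2.resize(b[140:290,270:380],None,fx=5,fy=5,interpolation=cv2.INTER_CUBIC)[:750]
cv2.imwrite('pics/c.png',A)
B=cv2.resize(b[170:245,270:370],None,fx=7,fy=7,interpolation=cv2.INTER_CUBIC);cv2.imwrite('pics/d.png',B)
for n,d in(('side',da),('top',db)):
    P=cloud(n,d)
    # normals via plane RANSAC near the console
    c=world(n,d,*((312,201) if n=='side' else (319,207)));print(n,'c',c)
    m=(np.linalg.norm(P-c,axis=-1)<0.13)&(P[...,2]>0.08)&(d>0)
    Q=P[m]; rng=np.random.default_rng(0); best=(0,)
    for i in range(4000):
        s=Q[rng.choice(len(Q),3,False)];nn=np.cross(s[1]-s[0],s[2]-s[0]);l=np.linalg.norm(nn)
        if l<1e-6: continue
        nn/=l; nn*=np.sign(nn[2])
        if abs(np.arccos(nn[2])-np.radians(35))>.09 or nn[1]>-.3: continue
        k=(abs((Q-s[0])@nn)<.003).sum()
        if k>best[0]:best=(k,nn,s[0])
    I=Q[abs((Q-best[2])@best[1])<.004];mu=I.mean(0);nn=np.linalg.svd(I-mu)[2][2];nn*=np.sign(nn[2])
    print(len(I),len(Q),nn,np.degrees(np.arccos(nn[2])),'yaw',np.degrees(np.arctan2(-nn[1],-nn[0])),'mu',mu)
    h=(Q-mu)@nn
    for lo,hi in((.008,.014),(.015,.024),(.046,.06)):
        S=Q[(h>lo)&(h<hi)]
        if len(S):print(lo,len(S),S.mean(0),S.min(0),S.max(0))
    hist=np.histogram(h,np.arange(-.05,.08,.005));print(hist[0])
```

```text
side c [0.53744815 0.07141512 0.15163497]
1176 2433 [-0.04996415 -0.56359987  0.82453549] 34.45857476978772 yaw 84.93386916437835 mu [0.54488553 0.08873516 0.13093874]
0.008 57 [0.54341757 0.09100889 0.1457322 ] [0.49987806 0.04105482 0.11458078] [0.61450822 0.12227721 0.16095691]
0.015 77 [0.53702577 0.08298568 0.14937504] [0.5117188  0.05477857 0.13017224] [0.58087103 0.10962671 0.16766354]
0.046 66 [0.54346046 0.05546669 0.17230058] [0.53564417 0.03740398 0.15762999] [0.55422701 0.07527874 0.1854368 ]
[ 12  42  51  72  99 144 111 106 169 637 661  78  49  55  26   7   8   6
  10   8  47  12   0   0   0]
top c [0.53763579 0.07733261 0.17608651]
862 2195 [-0.05245156 -0.55680772  0.82898371] 34.0055180687703 yaw 84.61859013718914 mu [0.54440751 0.09166674 0.13286061]
0.008 72 [0.54838166 0.09509953 0.14789436] [0.46916654 0.04376644 0.11336526] [0.62001986 0.1351065  0.17209613]
0.015 88 [0.54002732 0.08023832 0.14783442] [0.50625569 0.0515352  0.12829647] [0.5698111  0.10649802 0.16913522]
0.046 48 [0.5417024  0.05242654 0.17126376] [0.5340314  0.03347192 0.15196794] [0.55073538 0.07373435 0.18764592]
[ 13  19  45  90 126 137 121 110 152 472 528 153  44  55  44   5   6   5
   8   8  21  20   2   0   0]
```

View pics/c.png

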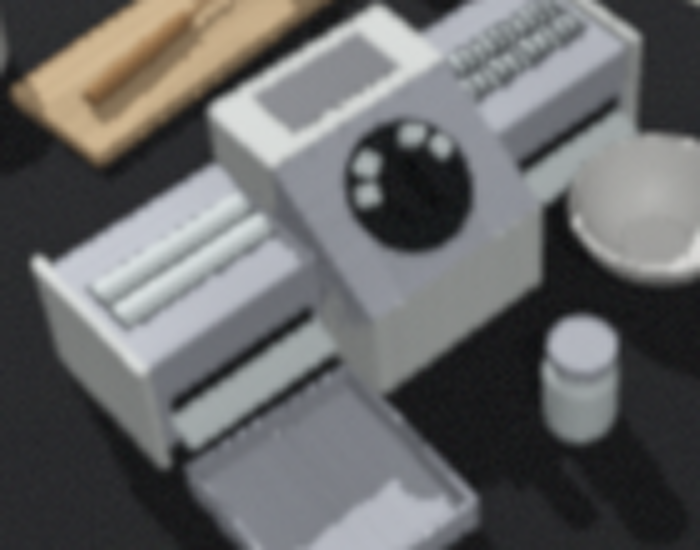

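View pics/d.png

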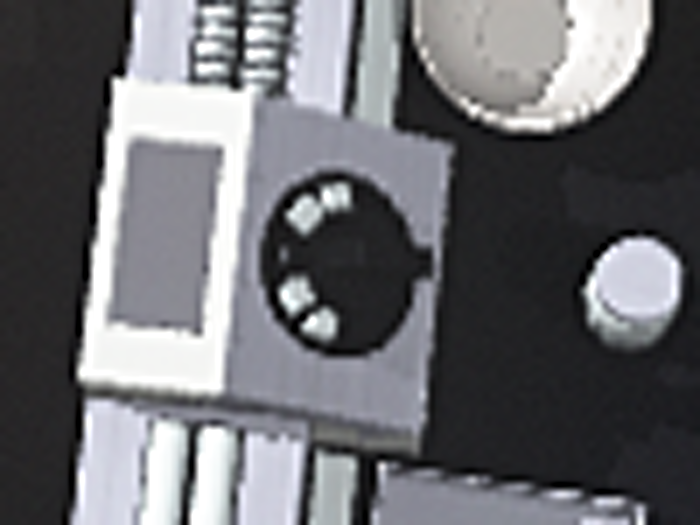

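The crops confirm that the grey tray is in front of the near head (side-crop 330,460). The knob is a black bar on a black disc, side-crop (410,185) and top-crop (355,255), with the gate blocks on its up-slope side. Next I fit the bar.

```bash
cat > fit.py <<'E'
from h import *
yaw=np.radians(84.8)
xm=np.array([np.cos(yaw),np.sin(yaw),0]);ym=np.array([-np.sin(yaw),np.cos(yaw),0])
s,c=np.sin(np.radians(35)),np.cos(np.radians(35))
N=-s*xm+np.array([0,0,c]);X=c*xm+np.array([0,0,s]);Y=ym
F=np.stack([X,Y,N],1)  # panel axes
E
python3 - <<'E'
from fit import *
p0=np.array([.5446,.0902,.1319])
for n in('side','top'):
    im,d=load(n);P=cloud(n,d);c0=np.array([.5426,.054,.1718])-.054*N
    L=(P-c0)@F; g=im.max(-1)
    m=(np.linalg.norm(L[...,:2],axis=-1)<.05)&(d>0)
    pl=(np.linalg.norm(L[...,:2],axis=-1)>.05)&(np.linalg.norm(L[...,:2],axis=-1)<.075)&(abs(L[...,2])<.008)
    print(n,'plane off',np.median(L[pl][:,2]), np.polyfit(L[pl][:,0],L[pl][:,2],1)[0],np.polyfit(L[pl][:,1],L[pl][:,2],1)[0])
    t=L[m&(L[...,2]>.048)&(L[...,2]<.062)]
    mid=(t.max(0)+t.min(0))/2
    u,S,V=np.linalg.svd(t[:,:2]-t[:,:2].mean(0));ang=np.arctan2(V[0,1],V[0,0])
    q=(t[:,:2]-t[:,:2].mean(0))@V.T
    print('top',len(t),t.mean(0),'ang',ang,'ext',q.min(0),q.max(0))
    # bright gate blocks
    gb=L[m&(g>120)&(L[...,2]>.005)&(L[...,2]<.016)&(np.linalg.norm(L[...,:2],axis=-1)<.047)]
    print('gate',len(gb),gb.mean(0) if len(gb) else '')
    # disc centre: dark pixels
    for nm,z in(('skirt/arm',(.012,.026)),):
        k=L[m&(L[...,2]>z[0])&(L[...,2]<z[1])&(g<90)];print(nm,len(k),k.mean(0),k.min(0),k.max(0))
    # project expected points
    for a in(-.3,0,.3):print(a,proj(n,c0+F@np.array([.042*np.cos(a),.042*np.sin(a),.019])))
    O=(100,100)
    # rectified view onto plane heights
    for z in(.054,.019,.011):
        G=np.zeros((320,320,3),np.uint8);yy,xx=np.mgrid[:320,:320]
        lx=(160-yy)/320*.13;ly=(160-xx)/320*.13
        pts=c0+lx[...,None]*X+ly[...,None]*Y+z*N
        m_=optics.camera_model(n);E=np.linalg.inv(np.array(m_['extrinsics']));pc=pts@E[:3,:3].T+E[:3,3];pp=pc@np.array(m_['K']).T;pp=pp[...,:2]/pp[...,2:]
        G=cv2.remap(im,pp[...,0].astype(np.float32),pp[...,1].astype(np.float32),cv2.INTER_CUBIC)
        G=cv2.convertScaleAbs(np.clip((G/255.)**.5*255,0,255),alpha=1)
        cv2.line(G,(160,150),(160,170),(0,0,255),1);cv2.line(G,(150,160),(170,160),(0,0,255),1)
        cv2.imwrite('/tmp/r_%s_%d.png'%(n,z*1000),G)
rows=[np.hstack([cv2.resize(cv2.imread('/tmp/r_%s_%d.png'%(n,z)),(260,260)) for z in(54,19,11)]) for n in('side','top')]
cv2.imwrite('pics/e.png',np.vstack(rows))
E
```

```text
side plane off 0.0004637279738085298 0.004581778291311509 -0.0037695763465629
top 64 [ 0.00158209 -0.00092138  0.05372031] ang -3.110500045368881 ext [-0.02257888 -0.00989571] [0.02327147 0.00865689]
gate 52 [0.02207143 0.00181328 0.01108624]
skirt/arm 87 [0.00677847 0.00991443 0.01908485] [-0.02349732 -0.00944709  0.01237878] [0.04233482 0.02479146 0.02580699]
-0.3 [309.20345344 189.95365219]
0 [306.25442736 191.27414511]
0.3 [303.88012379 193.4881562 ]
top plane off 0.0009777107239804278 -0.010522502216474567 -0.0029859581668466363
top 48 [-0.00164293  0.00062732  0.05476859] ang -3.0448971972226073 ext [-0.0228026  -0.00861199] [0.02666721 0.00751376]
gate 50 [ 0.01882227 -0.00564904  0.01048133]
skirt/arm 103 [0.00642181 0.00183635 0.01974438] [-0.02481907 -0.02596684  0.01213485] [0.0417474  0.02501059 0.02550808]
-0.3 [311.24778835 201.4863006 ]
0 [310.49079636 204.73412929]
0.3 [310.58718762 208.17788134]
```

View pics/e.png

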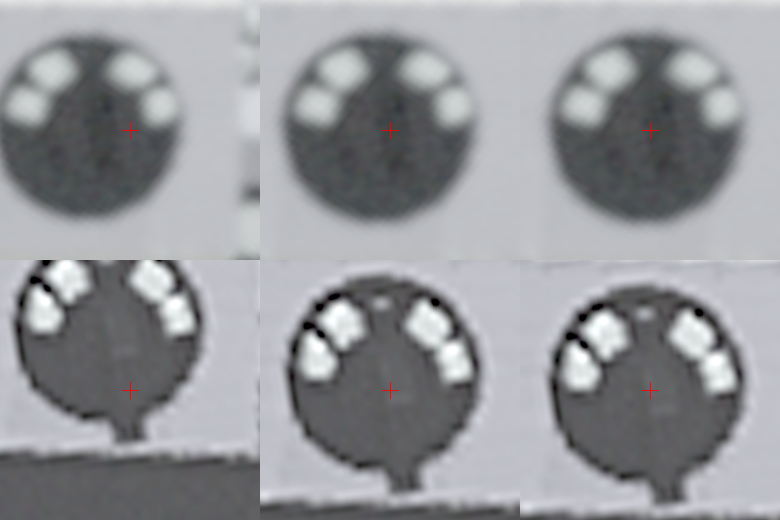

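Measured:
- **Knob axis:** the two cameras agree to about 2 mm.
- **Machine yaw:** about 84.8°.
- **Bar angle:** about +0.08 rad. The gate blocks sit symmetrically round the fitted axis.

Next I compute the tool-frame move. The tool stays vertical, and the jaws lie across the tilted bar.

```bash
cat >> fit.py <<'E'
c0=np.array([.5426,.054,.1718])-.054*N
def baryaw(a): return yaw+np.arctan2(np.sin(a),c*np.cos(a))
def go(tcp,by=None):
    o=sensors.get_obs();r=R.from_rotvec(o['tool_rot']);M=r.as_matrix()
    d=M.T@(np.array(tcp)-o['tool_pos'])
    t=0
    if by is not None: # tool x axis along bar (mod pi); z down so world yaw + = turn -
        cur=np.arctan2(M[1,0],M[0,0]); dy=(by-cur+np.pi/2)%np.pi-np.pi/2; t=-dy
    print('shift',d.round(4),'turn',round(t,3),'alt',round(t-np.sign(t)*np.pi,3),'pos',o['tool_pos'].round(4),'toolx',M[:,0].round(3),'toolz',M[:,2].round(3),'q',o['q'].round(3))
E
python3 - <<'E'
from fit import *
G=c0+.042*N;print('G',G,'N',N)
go(G+[0,0,.07],baryaw(.08))
E
```

```text
G [0.54322382 0.06085459 0.16197018] N [-0.05198471 -0.57121582  0.81915204]
shift [-0.495  -0.3924 -0.0012] turn 1.237 alt -1.904 pos [0.2004 0.5914 0.2302] toolx [-0.947  0.321  0.   ] toolz [-0.001 -0.002 -1.   ] q [ 1.125  0.053  1.614 -0.     1.476 -0.119]
```

Request:
move_arm:
  plan: "-0.04 -0.03 0 0.1 0; -0.085 -0.067 0 0.21 0; -0.13 -0.103 0 0.33 0; -0.175 -0.139 0 0.45 0; -0.22 -0.174 0 0.56 0; -0.265 -0.21 0 0.68 0; -0.31 -0.246 0 0.79 0; -0.355 -0.281 0 0.9 0; -0.4 -0.317 0 1.02 0; -0.445 -0.353 0 1.13 0; -0.48 -0.38 0 1.2 0; -0.495 -0.392 0 1.237 0"
  force: 60

```text
t: 1.6
tool_pos: [0.5439, 0.0594, 0.2302]
tool_rot: [-2.218, -2.225, 0.004]
contact_force: [0.1, 0.4, -0.1]
opening: 0.0854
```

Run:
```python
from fit import *
G=c0+.042*N
go(G+[0,0,-.013],baryaw(.08))
im,d=snap('side');cv2.imwrite('pics/f.png',cv2.resize(im[120:250,220:400],None,fx=4,fy=4,interpolation=cv2.INTER_CUBIC))
```

```text
shift [ 0.0016 -0.0005  0.0812] turn -0.004 alt 3.138 pos [0.5439 0.0594 0.2302] toolx [-0.003  1.    -0.002] toolz [-0.002 -0.002 -1.   ] q [-0.026 -0.132  1.794 -0.002  1.481 -0.029]
```

View pics/f.png

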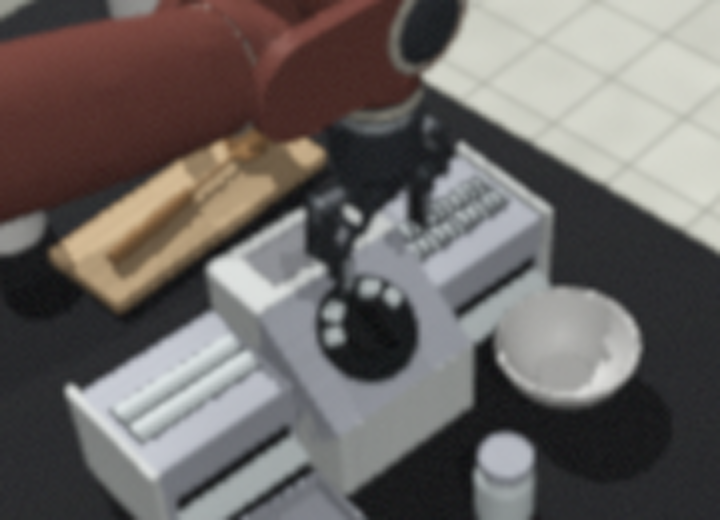

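The gripper stands above the knob (crop 375,325), with a finger on either side. Next I lower it and close.

Request:
move_arm:
  plan: "0.0015 -0.0005 0.03 0 0; 0.0015 -0.0005 0.055 0 0; 0.0015 -0.0005 0.072 0 0; 0.0015 -0.0005 0.08 0 0; 0.0015 -0.0005 0.081 0 120; 0.0015 -0.0005 0.081 0 180; 0.0015 -0.0005 0.081 0 220; 0.0015 -0.0005 0.081 0 255; 0.0015 -0.0005 0.081 0 255; 0.0015 -0.0005 0.081 0 255; 0.0015 -0.0005 0.081 0 255"
  force: 60

```text
t: 3.02
tool_pos: [0.5444, 0.0597, 0.1502]
tool_rot: [2.218, 2.222, -0.003]
contact_force: [-2.2, -1.2, 5.3]
opening: 0.0154
```

Request:
move_arm:
  plan: "-0.002 -0.0002 -0.003 0 255; -0.0045 -0.0004 -0.0065 0 255; -0.007 -0.0006 -0.01 0 255; -0.0086 -0.0008 -0.0123 0 255; -0.0089 -0.0008 -0.0128 0 255; -0.0089 -0.0008 -0.0128 0 255; -0.0089 -0.0008 -0.0128 0 255"

```text
t: 3.9
tool_pos: [0.5434, 0.0517, 0.1618]
tool_rot: [2.219, 2.223, -0.001]
contact_force: [3.4, 4.8, -5.9]
opening: 0.0153
```

Run:
```python
from fit import *
go(c0+.056*N+[0,0,-.013],baryaw(.08))
o=sensors.get_obs();M=R.from_rotvec(o['tool_rot']).as_matrix()
print((o['tool_pos']-np.array([.5444,.0597,.1502]))@F,o['contact_force'])
for n in('side','top'):
    im,d=snap(n);P=cloud(n,d);L=(P-c0)@F;rr=np.linalg.norm(L[...,:2],axis=-1)
    k=L[(rr<.045)&(L[...,2]>.025)&(L[...,2]<.037)&(im.max(-1)<90)];print(n,len(k),np.median(k,0) if len(k) else'')
```

```text
shift [ 0.0012 -0.0009  0.0013] turn -0.005 alt 3.137 pos [0.5434 0.0517 0.1618] toolx [-0.002  1.    -0.001] toolz [-0.    -0.001 -1.   ] q [-4.100e-02 -8.300e-02  1.866e+00 -1.000e-03  1.359e+00 -4.300e-02]
[4.80580577e-05 2.84433739e-04 1.41063533e-02] [ 3.42426365  4.81971834 -5.88748445]
side 52 [-0.0058026   0.01353826  0.03309064]
top 38 [0.01334339 0.01190594 0.03296426]
```

The knob came out 14.1 mm along its axis, and the skirt top now reads 33 mm, against 19 mm at home plus 14. Next I loosen the grip and rise slightly, ready to turn the knob with the straddling fingers.

Request:
move_arm:
  plan: "0 0 0 0 165; 0 0 0 0 155; 0 0 0 0 150; -0.003 -0.0009 -0.004 0 150; -0.003 -0.0009 -0.0078 0 150; -0.003 -0.0009 -0.0078 0 150"
  force: 20

```text
t: 4.75
tool_pos: [0.5429, 0.0486, 0.1704]
tool_rot: [2.218, 2.222, 0.0]
contact_force: [0.4, 1.1, 0.5]
opening: 0.0356
```

Request:
move_arm:
  plan: "0 0 0 -0.15 150; 0 0 0 -0.31 150; 0 0 0 -0.47 150; 0 0 0 -0.63 150; 0 0 0 -0.79 150; 0 0 0 -0.91 150; 0 0 0 -0.95 150; 0 0 0 -0.95 150"

```text
t: 5.75
tool_pos: [0.544, 0.0484, 0.1712]
tool_rot: [0.957, 2.988, 0.0]
contact_force: [2.7, -0.4, 2.3]
opening: 0.0352
```

```bash
cat > look.py <<'E'
from fit import *
import sys
out=float(sys.argv[2])
rows=[]
for n in('side','top'):
    im,d=snap(n);P=cloud(n,d);L=(P-c0)@F
    m_=optics.camera_model(n);E=np.linalg.inv(np.array(m_['extrinsics']))
    r=[]
    for z in(.019+out,.054+out):
        yy,xx=np.mgrid[:300,:300];lx=(150-yy)/300*.13;ly=(150-xx)/300*.13
        pc=(c0+lx[...,None]*X+ly[...,None]*Y+z*N)@E[:3,:3].T+E[:3,3];pp=pc@np.array(m_['K']).T;pp=(pp[...,:2]/pp[...,2:]).astype(np.float32)
        G=cv2.remap(im,pp[...,0],pp[...,1],cv2.INTER_CUBIC);G=((G/255.)**.5*255).astype(np.uint8)
        cv2.circle(G,(150,150),2,(0,0,255),-1)
        for a in(.96,.88,1.04):
            for q in(.030,.046):cv2.circle(G,(int(150-q*np.sin(a)/.13*300),int(150-q*np.cos(a)/.13*300)),1,(0,255,0),-1)
        r.append(G)
    rows.append(np.hstack(r))
    rr=np.linalg.norm(L[...,:2],axis=-1)
    t=L[(rr<.03)&(abs(L[...,2]-.054-out)<.006)]
    if len(t)>8:
        V=np.linalg.svd(t[:,:2]-t[:,:2].mean(0))[2];print(n,'bar',len(t),t.mean(0).round(4),'ang',np.arctan(V[0,1]/V[0,0]).round(3))
    t=L[(rr>.03)&(rr<.046)&(abs(L[...,2]-.018-out)<.004)];
    t=t[(t[:,0]>0)]
    if len(t):print(n,'arm',len(t),np.median(np.arctan2(t[:,1],t[:,0])).round(3),np.arctan2(t[:,1],t[:,0]).round(2))
    t=L[(rr<.025)&(abs(L[...,2]-.019-out)<.005)];
    if len(t):print(n,'skirt h',np.median(t[:,2]).round(4),len(t))
cv2.imwrite('pics/%s.png'%sys.argv[1],np.vstack(rows))
print(sensors.get_obs()['t'])
E
python3 look.py g .014
```

```text
side bar 25 [0.005  0.0059 0.0682] ang 0.252
side arm 8 0.357 [0.33 0.27 0.45 0.28 0.2  0.52 0.38 0.49]
side skirt h 0.034 55
top arm 4 0.509 [0.36 0.47 0.55 0.6 ]
top skirt h 0.033 37
5.85
```

View pics/g.png

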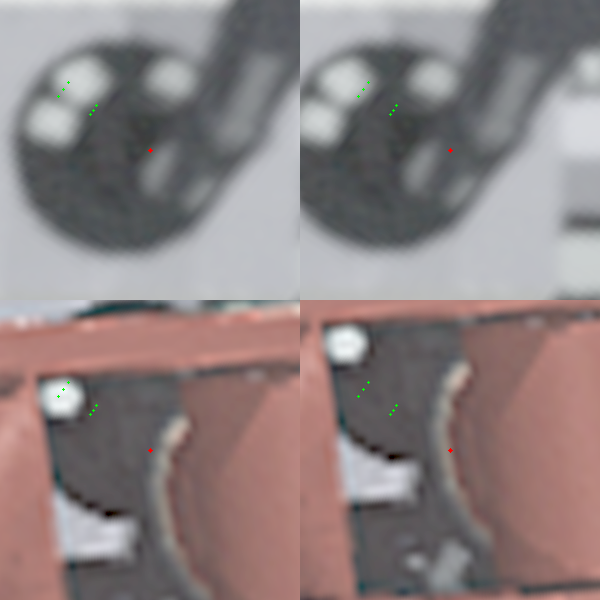

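The bar lags behind the fingers: the arm stands at about 0.4 rad and is still out, because the grip has slack. I close gently so the pads bring the bar into line.

Request:
move_arm:
  plan: "0 0 0 0 165; 0 0 0 0 175; 0 0 0 0 185; 0 0 0 0 195; 0 0 0 0 205; 0 0 0 0 205"
  force: 20

```text
t: 6.6
tool_pos: [0.5439, 0.049, 0.172]
tool_rot: [0.957, 2.988, 0.002]
contact_force: [1.7, -0.7, 6.1]
opening: 0.0212
```

```bash
python3 look.py h .014
```

```text
side bar 36 [0.0024 0.0036 0.0683] ang 0.81
side arm 9 0.879 [0.8  0.79 0.75 0.91 0.88 0.88 0.97 1.01 0.98]
side skirt h 0.0339 62
top arm 7 0.9 [0.79 0.9  0.8  0.85 1.   0.92 1.1 ]
top skirt h 0.032 29
6.7
```

The pads pulled the bar round to about 0.88, still out. I open, rise and look without the fingers in the way.

Request:
move_arm:
  plan: "0 0 0 0 190; 0 0 0 0 160; 0 0 0 0 140; 0 0 -0.01 0 140; 0 0 -0.04 0 140; 0 0 -0.08 0 140; 0 -0.05 -0.09 0 255; 0 -0.08 -0.09 0 255; 0 -0.08 -0.09 0 255; 0 -0.08 -0.09 0 255"

```text
t: 7.95
tool_pos: [0.4972, -0.0158, 0.262]
tool_rot: [0.957, 2.988, 0.003]
contact_force: [0.4, 0.1, 0.2]
opening: -0.0002
```

```bash
python3 look.py i .014
```

```text
side bar 39 [0.0047 0.006  0.0685] ang 0.688
side arm 9 0.87 [0.81 0.81 0.77 0.78 0.89 0.9  0.9  0.87 0.99]
side skirt h 0.0342 69
top bar 36 [0.0034 0.0055 0.0675] ang 1.099
top arm 7 0.973 [0.83 0.87 0.89 0.97 1.08 0.98 1.09]
top skirt h 0.033 51
8.05
```

View pics/i.png

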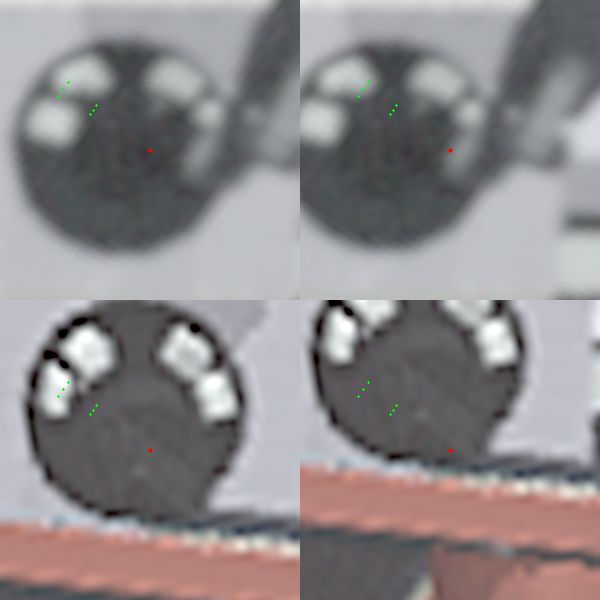

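Request:
move_arm:
  plan: "0.04 0.05 0 0 255; 0.08 0.1 0 0 255; 0.12 0.16 0 0 255; 0.15 0.22 0 0 255; 0.17 0.26 0 0 255; 0.17 0.26 0 0 255"

```text
t: 8.8
tool_pos: [0.509, 0.2993, 0.2607]
tool_rot: [0.947, 2.994, 0.001]
contact_force: [-0.1, -1.0, 0.3]
opening: -0.0001
```

```bash
cat > look2.py <<'E'
from fit import *
import sys
from scipy.optimize import minimize
out=float(sys.argv[2]);pan=[];A=[];B=[]
for n in('side','top'):
    fr=[optics.get_image(n) for _ in range(4)]
    im=np.mean([f[0] for f in fr],0).astype(np.float32)
    m_=optics.camera_model(n);E=np.linalg.inv(np.array(m_['extrinsics']))
    z=.019+out
    yy,xx=np.mgrid[:380,:380];lx=(190-yy)/380*.11;ly=(190-xx)/380*.11
    pc=(c0+lx[...,None]*X+ly[...,None]*Y+z*N)@E[:3,:3].T+E[:3,3];pp=pc@np.array(m_['K']).T;pp=(pp[...,:2]/pp[...,2:]).astype(np.float32)
    G=cv2.remap(im,pp[...,0],pp[...,1],cv2.INTER_CUBIC);G=np.clip((G-10)*4,0,255).astype(np.uint8)
    cv2.circle(G,(190,190),2,(0,0,255),-1)
    cv2.circle(G,(int(190-.05*np.sin(.96)/.11*380),int(190-.05*np.cos(.96)/.11*380)),2,(0,255,0),-1)
    pan.append(G)
    for f in fr:
        L=(cloud(n,f[1])-c0)@F;rr=np.linalg.norm(L[...,:2],axis=-1)
        t=L[(rr<.033)&(abs(L[...,2]-.054-out)<.008)&(f[1]>0)];A.append(t)
        u=L[(rr>.03)&(rr<.046)&(abs(L[...,2]-.018-out)<.004)&(L[...,0]>0)];B.append(u)
    t=np.vstack(A[-4:]);V=np.linalg.svd(t[:,:2]-t[:,:2].mean(0))[2];u=np.vstack(B[-4:])
    print(n,'bar',len(t),t.mean(0).round(4),np.arctan(V[0,1]/V[0,0]).round(3),'arm',len(u),np.arctan2(u[:,1].mean(),u[:,0].mean()).round(3))
t=np.vstack(A);V=np.linalg.svd(t[:,:2]-t[:,:2].mean(0))[2];u=np.vstack(B)
print('all bar',np.arctan(V[0,1]/V[0,0]).round(3),'arm',np.arctan2(u[:,1].mean(),u[:,0].mean()).round(3),sensors.get_obs()['t'])
cv2.imwrite('pics/%s.png'%sys.argv[1],np.hstack(pan))
E
python3 look2.py j .014
```

```text
side bar 266 [ 0.001  -0.0002  0.0681] 0.907 arm 32 0.9
top bar 229 [-0.0002  0.0009  0.0678] 0.917 arm 27 0.975
all bar 0.912 arm 0.933 9.2
```

View pics/j.png

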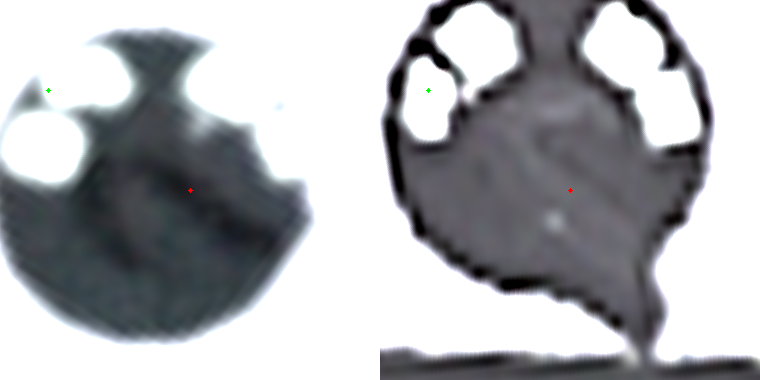

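Bar estimates are 0.907 (side) and 0.917 (top), centred on the axis, about 0.04 short of 0.96. I regrip with 0.06 more yaw and push in while gripped.

Run:
```python
from fit import *
go([.5432,.0486,.2607],baryaw(.96)+.06)
```

```text
shift [-0.1697 -0.1802  0.0015] turn -0.069 alt 3.072 pos [0.51   0.2939 0.2622] toolx [-0.813  0.582 -0.003] toolz [ 0.004  0.001 -1.   ] q [ 3.970e-01 -5.300e-02  1.667e+00 -1.000e-03  1.523e+00 -5.530e-01]
```

Request:
move_arm:
  plan: "-0.04 -0.045 0 -0.02 140; -0.085 -0.09 0 -0.05 140; -0.13 -0.135 0 -0.07 140; -0.16 -0.17 0 -0.07 140; -0.17 -0.18 0.001 -0.07 140; -0.17 -0.18 0.001 -0.07 140; -0.17 -0.18 0.001 -0.07 140"

```text
t: 10.07
tool_pos: [0.5434, 0.0496, 0.2612]
tool_rot: [0.852, 3.02, 0.004]
contact_force: [-0.0, -0.2, 0.3]
opening: 0.0385
```

Run:
```python
from fit import *
go([.5432,.0486,.1710],baryaw(.96)+.06)
print(sensors.get_obs()['opening'])
```

```text
shift [-0.0001 -0.0013  0.0902] turn 0.002 alt -3.14 pos [0.5434 0.0496 0.2612] toolx [-0.853  0.522 -0.003] toolz [ 0.004  0.001 -1.   ] q [-4.600e-02 -1.570e-01  1.765e+00  1.000e-03  1.529e+00 -1.067e+00]
0.038470309944136846
```

Request:
move_arm:
  plan: "0 -0.001 0.04 0 140; 0 -0.001 0.07 0 140; 0 -0.001 0.085 0 140; 0 -0.001 0.09 0 140; 0 -0.001 0.09 0 165; 0 -0.001 0.09 0 180; 0 -0.001 0.09 0 190; 0 -0.001 0.09 0 200; 0 -0.001 0.09 0 205; 0 -0.001 0.09 0 205; 0 -0.001 0.09 0 205"
  force: 20

```text
t: 11.45
tool_pos: [0.5442, 0.0486, 0.1727]
tool_rot: [0.851, 3.017, 0.004]
contact_force: [0.3, -0.9, 6.3]
opening: 0.0216
```

```bash
python3 look2.py k .014
python3 - <<'E'
from fit import *
o=sensors.get_obs();M=R.from_rotvec(o['tool_rot']).as_matrix()
print(M.T@(-.016*N), M.T@(-.008*N))
E
```

```text
side bar 160 [0.0054 0.0069 0.0684] 0.638 arm 36 0.874
top bar 37 [0.0057 0.0176 0.0664] 0.075 arm 24 1.015
all bar 0.664 arm 0.93 11.85
[0.0041387  0.00817181 0.01311841] [0.00206935 0.00408591 0.0065592 ]
```

The arm angles still average about 0.93, inside the lead-in. I push in along the axis.

Request:
move_arm:
  plan: "0.001 0.002 0.0033 0 205; 0.002 0.004 0.0065 0 205; 0.003 0.006 0.0098 0 205; 0.0037 0.0073 0.0118 0 205; 0.0041 0.0081 0.013 0 205; 0.0041 0.0081 0.013 0 205"
  force: 30

```text
t: 12.6
tool_pos: [0.5456, 0.0566, 0.1615]
tool_rot: [0.851, 3.016, 0.0]
contact_force: [-2.4, -4.2, 10.2]
opening: 0.0205
```

```bash
python3 look2.py l 0
python3 - <<'E'
from fit import *
im,d=load('side')
for n in('side','top'):
    im,d=snap(n);L=(cloud(n,d)-c0)@F;rr=np.linalg.norm(L[...,:2],axis=-1)
    print(np.histogram(L[(rr<.026)][:,2],np.arange(0,.08,.004))[0])
print((sensors.get_obs()['tool_pos']-np.array([.5442,.0486,.1727]))@F)
E
```

```text
side bar 148 [0.0068 0.006  0.0536] 0.637 arm 51 0.773
top bar 35 [0.0066 0.0174 0.053 ] 0.147 arm 40 1.042
all bar 0.717 arm 0.894 13.0
[ 9  2  9  8 30 26  7  5  2  4  4  5  9 13  8  6  3  5  6]
[ 3  5  8  1 11 16  4  3  6  2  0  5  2  4  2  0  0  0  0]
[ 0.00020261 -0.000663   -0.01378754]
```

The bar top is at 53.6 mm and the skirt at about 19 mm, so the knob is home. I release, retreat and check.

Request:
move_arm:
  plan: "0 0 0 0 180; 0 0 0 0 150; 0 0 0 0 140; 0 0 -0.02 0 140; 0 0 -0.06 0 140; 0 0 -0.1 0 140; 0.04 0.06 -0.11 0 140; 0.08 0.12 -0.11 0 140; 0.12 0.17 -0.11 0 140; 0.14 0.2 -0.11 0 140; 0.15 0.21 -0.11 0 140; 0.15 0.21 -0.11 0 140"

```text
t: 14.6
tool_pos: [0.5265, 0.3146, 0.2717]
tool_rot: [0.849, 3.015, 0.0]
contact_force: [1.2, 0.2, 0.0]
opening: 0.0385
```

```bash
python3 look2.py m 0
python3 - <<'E'
from fit import *
im,d=optics.get_image('side');cv2.imwrite('pics/n.png',cv2.resize(im[120:300,200:400],None,fx=4,fy=3.3,interpolation=cv2.INTER_CUBIC))
o=sensors.get_obs();print(o['contact_force'],o['dq'].round(3))
for n in('side','top'):
    im,d=snap(n);L=(cloud(n,d)-c0)@F;rr=np.linalg.norm(L[...,:2],axis=-1)
    t=L[(rr<.026)&(L[...,2]>.012)&(L[...,2]<.026)];print('skirt',np.median(t[:,2]))
E
```

```text
side bar 243 [0.002  0.0008 0.0539] 0.947 arm 62 0.343
top bar 233 [-0.0004  0.0002  0.0539] 0.934 arm 95 0.423
all bar 0.936 arm 0.39 15.0
[ 0.01843443 -0.06264001  0.0309879 ] [ 0.006  0.002 -0.001  0.004  0.002  0.002]
skirt 0.01946074913136368
skirt 0.020691746179869047
```

View pics/m.png

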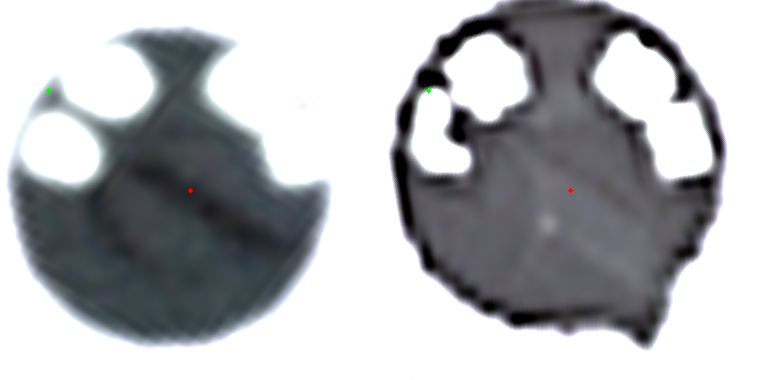

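View pics/n.png

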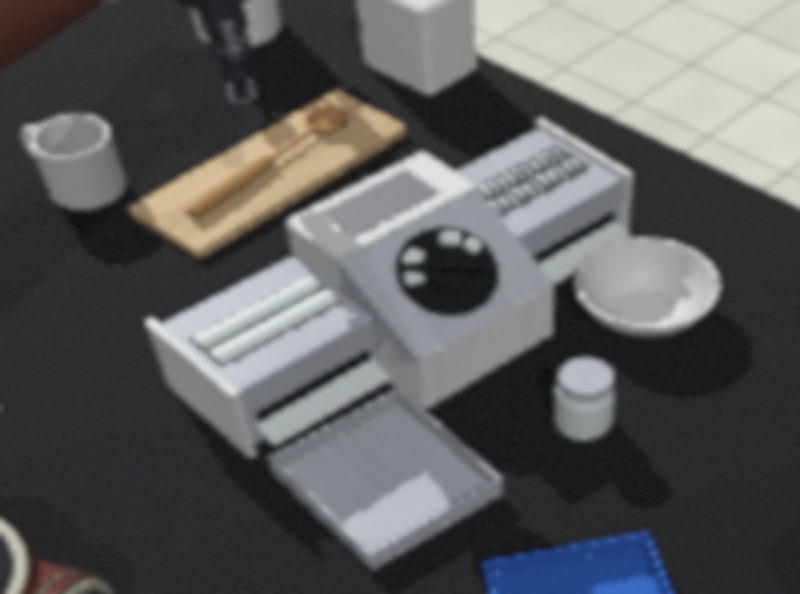

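The knob is home: bar top at 53.9 mm and skirt at 19–20 mm. It is turned to about 0.94, with the pointer arm between the two left gate blocks. Tray, bowl, shaker and spoon have not moved, and the gripper is clear.

```bash
python3 -c "
from station import ticket
print(ticket.finish_job())"
```

```text
the job is handed in; nothing more can be done
None
```

The knob is switched to the left head, where the steel tray stands, and the job is handed in; the hand-in reports no verdict.

- **What I did:** I gripped the bar and pulled the knob out 14.1 mm. I then turned it with the straddling fingers and closing pads, in two passes, to about 0.92 rad, pushed it in along its axis and let go. The robot's clock stood at about 15 s.
- **Home position:** my last check put the bar's top at 53.9 mm in both cameras, against 54 mm for home. The skirt top read 19.5 and 20.7 mm, against 19 mm.
- **Turn:** the bar angle read 0.947 (side) and 0.934 rad (top), inside the 0.88 to 1.04 allowed.
- **Surroundings:** the gripper is clear of everything, and the tray, bowl, shaker, mug and spoon look undisturbed.
- **Disagreement:** the depth estimate of the pointer arm's angle was useless at home (about 0.39 rad). Most likely it picked up the gate blocks' points, so I relied on the bar fit and the picture.

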